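# Free the cam lock and close the ring-forming jig

## Robot

A 6-joint arm with a two-finger parallel gripper is mounted at the origin on the work surface. World frame = base frame: x ahead of the robot, y to its left, z up, the work surface at z = 0. Lengths are in m, angles in rad, forces in N, time in s.
With the tool pointing down it reaches from about 0.35 to 0.775 m from the base axis. Payload 7.3 kg.
Tool frame: the origin (TCP) lies between the finger pads; the fingertips stand 19 mm ahead of it and the grasp point (between the pads) is the TCP (nose_length is the z of the fingertips in the tool frame, in m); z points along the fingers, y is the line along which they close (so a half turn about z gives the same grasp; the last joint's range is limited). The gripper opens to 92 mm and grips with 3 to 60 N. Pads are 19 mm wide; open, the fingers measure 130 mm over their backs; the gripper's body (75 mm by 190 mm) begins 47 mm behind the grasp point.
Start: joints at [1.062, 0.342, 1.524, -0, 1.275, -0.146], TCP at [0.186, 0.491, 0.246] pointing down, gripper open.
Joint ranges: [-2.53, 2.53], [-0.77, 2.02], [0.04, 2.7], [-1, 4.14], [0.28, 2.66], [-3.11, 3.11]. Speed limits (rad/s): [2.57, 2.57, 3.14, 3.14, 3.14, 3.14].

## Interface

Orientations are given as a unit quaternion [x, y, z, w].
In Python, from cell import * gives the robot as it stands.
- The arm moves only by the tool servo_tool, never from a script. Its argument "increments" is a list of rows, each a list of 3 entries, a list of its own where there are three numbers: the shift along the tool's x, y, z in cm, then the turn about the tool's z in rad, then the closure in counts, from 0 (fully open) to 255 (shut). A call has 1 to 10 rows; each row shifts and turns the commanded pose from where the row before left it, along the tool's axes as they then stand; what a row does not reach is not made up. A row lasts 1/8 s, in which the tool goes at most 62.5 mm and 10.7 degrees, less where a joint would pass 70% of its speed; a pose out of reach is approached as far as the arm can. A call with a gripper value outside its range is refused whole. The fingers move at their own pace and stop on an object; the grip force is fixed at half the most. Time passes only in rows, so rows that do not move let the fingers close. It gives the time, the measured TCP pose, the force, the opening and the grip force at its end, in the units of the state.
- observe(): the state, without advancing time (a new reading comes with each control period).
- read_camera(name): name is "scene" or "side" or "wrist"; returns the picture (420x560x3 uint8, blue, green, red); there is no depth.
- get_calibration(name): a dict with "fx", "fy", "cx", "cy" (pixels), "D" ([k1, k2, p1, p2, k3] as OpenCV has them; the pictures are not rectified), "R" (3x3) and "t" (3): a world point X has camera coordinates R X + t. Camera axes: x right, y down, z forward; pixel columns grow to the right and rows downward; lengths in m; the calibration is good to about 2 mm. A picture is of the moment at which its call begins: read the wrist's pose just before it. get_calibration takes no time and is no camera call; for the wrist camera it gives the pose at the moment of the call.
- hand_in(): hands the job in; it is judged then, once.
The state is a dict: "clock": time; "joints": joint angles; "qvel": joint speeds; "tau": joint torques, N m; "ee_pos": TCP position; "orientation": TCP orientation; "ft_force": force on the tool from outside, world axes, zero at the start; "wrist_torque": the same for the moment, N m; "width": finger opening in m; "grip_force": force on a finger pad.
Only numpy, scipy, OpenCV 4.12 (cv2) and the standard library are available. Lean on these libraries where they do the work, as an engineer would, in place of code of your own. Each camera call takes 0.05 s, during which the arm holds its last target. There are 200 camera calls.

## Task

On the ring-forming jig, first turn the cam by pushing its lever sideways with your fingertips until the lever points straight forward (parallel to the slide, the way the slide goes towards the brass ring), which puts the cam's low point towards the slide. Only then push the slide forward by its push plate until it is fully home, and take the hand away. Do not grip or lift anything, and leave the cam at its low point and the things standing around the jig where they are.

Things in the scene. Friction and masses are not known exactly. Their poses are not given: they have to be found in the camera images.
- jig: Bench jig fixed to the table: dark steel base plate 220 x 150 x 12 mm. Origin under its centre, on the table; x = FORWARD (the way the slide is pushed), y = left of forward, z up. An aluminium slide 42 mm wide, top at 30 mm, runs along x between 35 mm high rails at y = -35 mm. On its left it carries a lug that meets the rim of the cam.
- cam_pivot (a point): Point on the cam's vertical pivot axis, 50 mm above the table; at x = 35, y = 32 mm of the jig. The cam is a steel disc, 56 mm diameter, 14 to 28 mm above the table, its centre 12 mm off the pivot axis, towards the lever. The hub on the axis is 43 mm high.
- lever_pin (a point): Middle of the upright dark steel pin at the end of the cam's lever, 50 mm above the table. Pin 14 mm diameter, from 37 to 64 mm above the table, 70 mm from the pivot axis. The lever bar under it is 14 mm wide, 30 to 37 mm above the table, and runs from the pivot over the high side of the disc. x axis: along the lever, outward.
- cam (a joint): Turn of the cam, rad: 0 = low point at the slide's lug, lever straight along the jig's +x; positive = lever anticlockwise from above, towards the jig's +y, then back. Starts at 1.5 to 2.4; turns on past 0 to -0.9. Stays where left; takes 4 to 5 N at the pin. Within 0.4 of 0 the slide has room to go home; further off the disc blocks the lug.
- slide (a joint): Forward travel of the slide, m: starts at 0 to 0.008, home against its stop at 0.032, where its push plate meets the back ends of the rails. Needs about 3 N, stays where it is left.
- push_plate (a point): Middle of the back face of the slide's push plate, 36 mm above the table. The plate is upright, aluminium, 64 mm wide (y), 12 mm thick, from 12 to 56 mm above the table, and moves with the slide. Axes as the jig's: the plate lies on the +x side of this point; behind it (-x) is open, the 12 mm base plate ending 110 mm behind the jig origin.
- ring_post (a point): Middle of the fixed stub with a brass ring blank (24 mm diameter) around which the slide's fork closes; stub 18 mm diameter, top 40 mm above the table, this point at 24 mm. A 38 mm high fixed block stands 15 to 30 mm ahead of it. Leave alone.
- stake: Loose bystander: tapered dark steel stake, 42 mm foot, 75 mm high. Origin under its centre.
- dapping_block: Loose bystander: steel dapping block, 42 mm cube with dimples. Origin under its centre.
- jar: Loose bystander: small amber glass jar with metal cap, 42 mm diameter, 48 mm high. Origin under its centre.
- punch_tray: Loose bystander: small wooden tray with compartments, 75 x 55 mm, 22 mm high. Origin under its centre.

How it is judged:
By the outcome, as a careful person would: the job done as asked, in the order asked, and still so for the second after the job is handed in, with the robot touching nothing.
It also fails if it takes over 51 s, if anything falls off the work surface, if the arm or the gripper's body presses on something with over 40 N, if the wrist force passes 120 N, or if a joint passes its speed limit or range.

## Working session

There is one attempt and no reset: what is moved stays moved. The work goes in short steps, Python scripts to look and compute and a tool call to move; the robot and the scene stay as the last step left them, time stands still between calls to the robot, and variables do not carry over. Pictures are saved under pics/ and viewed, at most 10 in all, crops included, and the job is handed in when it is done.

Besides the shell and the picture viewer there is one more tool, called after ">>>" by a JSON object that holds its "name" and its "arguments". servo_tool: Moves the arm, as the interface text tells. Its arguments: {"type":"object","properties":{"increments":{"type":"array","items":{"type":"array"}}},"required":["increments"]}

```bash
mkdir -p pics; python3 - <<'E'
from cell import *
import cv2
s=observe(); print(s['clock'],s['ee_pos'],s['orientation'],s['width'],s['ft_force'])
for n in("scene","side"):
    cv2.imwrite(f"pics/{n}0.png",read_camera(n)); c=get_calibration(n); print(n,c)
E
```

```text
0.0 [0.18610608 0.49048817 0.24503774] [ 1.80388338e-01  9.83595151e-01 -7.55253371e-04 -2.38648591e-04] 0.09219941826325818 [ 0.49593027  0.30164359 -0.8497062 ]
scene {'fx': 538.4283954498293, 'fy': 538.4283954498293, 'cx': 276.7903821025659, 'cy': 204.1144582868588, 'D': array([-0.17383582,  0.        ,  0.        ,  0.        ,  0.        ]), 'R': array([[ 0.87012181,  0.49281319,  0.004816  ],
       [ 0.40814776, -0.71508873, -0.56750641],
       [-0.27623078,  0.49576534, -0.8233549 ]]), 't': array([-0.54881481, -0.17259031,  1.02787663])}
side {'fx': 537.4141741882531, 'fy': 537.4141741882531, 'cx': 292.2706868469184, 'cy': 213.3180299041269, 'D': array([0.03820987, 0.        , 0.        , 0.        , 0.        ]), 'R': array([[ 0.99081578, -0.13364418,  0.02057488],
       [-0.06593841, -0.61038036, -0.7893592 ],
       [ 0.11805176,  0.78075287, -0.61358678]]), 't': array([-0.58154184,  0.11067456,  0.93698494])}
```

View pics/scene0.png

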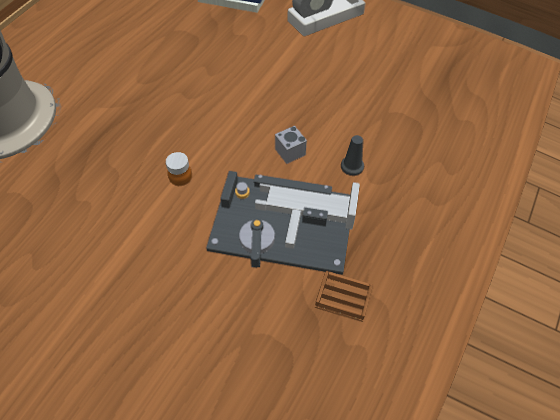

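View pics/side0.png

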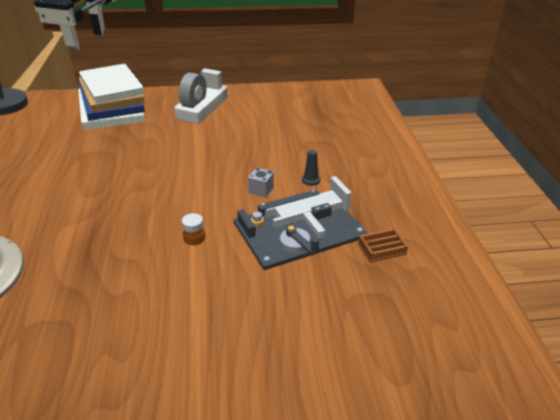

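The jig sits at scene pixels (209–358, 175–270). The ring is at (242,190), so forward is image-left. The hub is at (257,224), the lever points down to (256,262), and the push plate is at (354,205). I'll take zoomed crops to get accurate pixels.

```bash
python3 - <<'E'
import cv2
a=cv2.imread("pics/scene0.png")[165:275,200:375]
b=cv2.imread("pics/side0.png")[170:270,230:370]
cv2.imwrite("pics/a.png",cv2.resize(a,None,fx=4.5,fy=4.5,interpolation=cv2.INTER_CUBIC))
cv2.imwrite("pics/b.png",cv2.resize(b,None,fx=5,fy=5,interpolation=cv2.INTER_CUBIC))
E
```

```text
(no output)
```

View pics/a.png

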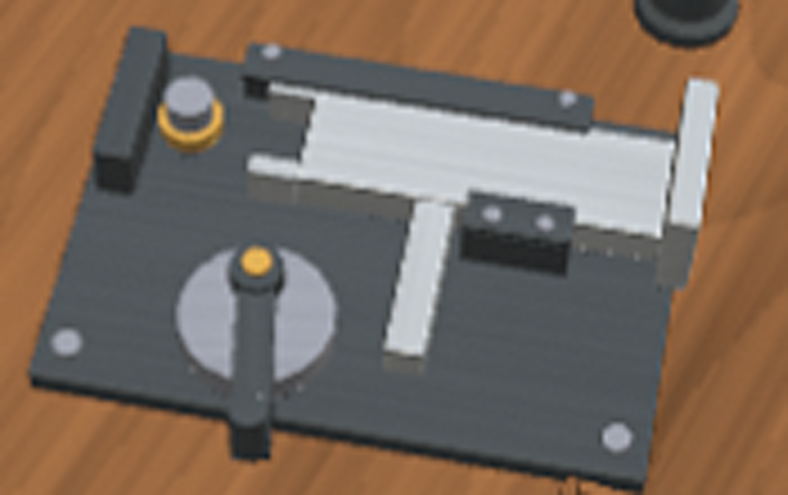

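View pics/b.png

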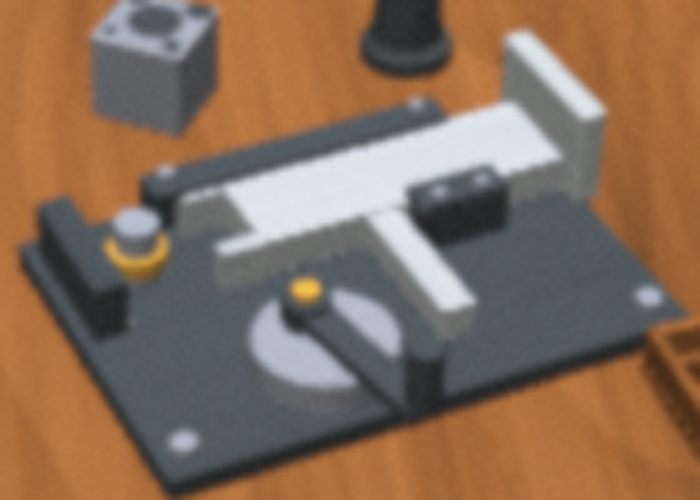

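```bash
cat >h.py <<'E'
import numpy as np,cv2
from cell import *
def ray(n,p,c=None):
    c=c or get_calibration(n)
    K=np.array([[c['fx'],0,c['cx']],[0,c['fy'],c['cy']],[0,0,1]])
    q=cv2.undistortPoints(np.array([[p]],float),K,c['D'])[0,0]
    return -c['R'].T@c['t'], c['R'].T@np.array([q[0],q[1],1])
def onz(n,p,z,c=None):
    o,d=ray(n,p,c); return o+d*(z-o[2])/d[2]
E
python3 - <<'E'
from h import *
A=lambda x,y:(199.5+(x+.5)/4.5,164.5+(y+.5)/4.5)
B=lambda x,y:(229.5+(x+.5)/5,169.5+(y+.5)/5)
P={}
for k,a,b,z in [("hub",(257,261),(306,290),.043),("stub",(190,95),(137,218),.040),("scrF",(66,342),(183,440),.012),("scrB",(617,437),(649,296),.012),("pin",(252,400),(425,345),.064),("plateR",(703,80),(518,33),.056),("plateL",(685,226),(592,112),.056)]:
    p,q=onz("scene",A(*a),z),onz("side",B(*b),z); P[k]=(p+q)/2; print(k,p.round(4),q.round(4))
for k,a,b,z in [("stake",(352,167),(312,181),0),("block",(291,137),(261.5,174),.042),("jar",(177,162),(192.5,222),.048),("tray",(344,292),(383,243),.022)]:
    p,q=onz("scene",a,z),onz("side",b,z); P[k]=(p+q)/2; print(k,p.round(4),q.round(4))
f=P["scrF"]-P["scrB"]; th=np.arctan2(f[1],f[0]); print("yaw",th,np.linalg.norm(f))
R=np.array([[np.cos(th),-np.sin(th)],[np.sin(th),np.cos(th)]])
o=P["hub"][:2]-R@[.035,.032]; print("jig",o)
for k in P: print(k,(R.T@(P[k][:2]-o)*1000).round(1))
E
```

```text
hub [0.5845 0.0177 0.043 ] [0.5859 0.0191 0.043 ]
stub [0.5254 0.069  0.04  ] [0.5276 0.073  0.04  ]
scrF [ 0.5322 -0.0286  0.012 ] [ 0.5358 -0.0236  0.012 ]
scrB [0.7189 0.0338 0.012 ] [0.7235 0.0384 0.012 ]
pin [ 0.6177 -0.0404  0.064 ] [ 0.6195 -0.0407  0.064 ]
plateR [0.6889 0.1567 0.056 ] [0.6925 0.1595 0.056 ]
plateL [0.7099 0.0961 0.056 ] [0.7109 0.1013 0.056 ]
stake [0.657  0.2265 0.    ] [0.6618 0.2273 0.    ]
block [0.5452 0.2012 0.042 ] [0.548  0.2038 0.042 ]
jar [0.4073 0.0524 0.048 ] [0.4066 0.0491 0.048 ]
tray [ 0.7526 -0.0123  0.022 ] [ 0.7538 -0.0187  0.022 ]
yaw -2.8209324585137727 0.19728155279977524
jig [0.60829305 0.05982962]
hub [35. 32.]
stub [ 74.1 -36.4]
scrF [97.6 58.1]
scrB [-99.7  58.1]
pin [21.9 98.5]
plateR [-109.2  -67.3]
plateL [-109.2   -4.7]
stake [-101.2 -142.4]
block [  13.6 -154.9]
jar [193.9 -54.8]
tray [-113.8  117.2]
```

>>> {"name": "servo_tool", "arguments": {"increments": [[[0,0,0],-0.177,255],[[0,0,0],-0.177,255],[[0,0,0],-0.177,255],[[0,0,0],-0.177,255],[[0,0,0],-0.175,255],[[0,0,0],0,255]]}}

```text
clock: 0.85
ee_pos: [0.1862, 0.4907, 0.2454]
orientation: [-0.256, 0.967, -0.0, -0.0]
ft_force: [0.4, -0.4, 0.4]
width: 0.0365
grip_force: 0.0
```

```bash
cat >>h.py <<'E'
from scipy.spatial.transform import Rotation as Ro
th=-2.821; O=np.array([.6083,.0598])
J=np.array([[np.cos(th),-np.sin(th)],[np.sin(th),np.cos(th)]])
def st():
    s=observe(); R=Ro.from_quat(s['orientation']).as_matrix()
    a=(np.arctan2(R[1,0],R[0,0])-th+np.pi)%(2*np.pi)-np.pi
    print("t",round(s['clock'],2),"jig mm",(J.T@(s['ee_pos'][:2]-O)*1000).round(1),"z",s['ee_pos'][2].round(4),"toolx in jig",a.round(3),"F jig",(J.T@s['ft_force'][:2]).round(1),s['ft_force'][2].round(1),"w",round(s['width'],4))
    return s,R
def go(jx,jy,z):
    s,R=st(); w=np.r_[O+J@(np.array([jx,jy])/1000),z]
    print("tool delta cm",(R.T@(w-s['ee_pos'])*100).round(2),"world",w.round(3))
E
python3 -c "
from h import *
go(-13,94,.15)"
```

```text
t 0.85 jig mm [ 264.8 -541.9] z 0.2454 toolx in jig 0.198 F jig [-0.2  0.5] 0.4 w 0.0365
tool delta cm [-14.73 -67.81   9.55] world [ 0.65  -0.025  0.15 ]
```

>>> {"name": "servo_tool", "arguments": {"increments": [[[-1.2,-5.6,0],0,255],[[-1.2,-5.7,0],0,255],[[-1.2,-5.7,0],0,255],[[-1.2,-5.7,0],0,255],[[-1.3,-5.7,0],0,255],[[-1.2,-5.7,0],0,255],[[-1.2,-5.7,0],0,255],[[-1.2,-5.7,0],0,255],[[-1.2,-5.7,0],0,255],[[-1.2,-5.6,0],0,255]]}}

```text
clock: 2.1
ee_pos: [0.5747, 0.0565, 0.2456]
orientation: [-0.255, 0.967, 0.0, 0.0]
ft_force: [-0.6, 0.9, -0.1]
width: 0.0006
grip_force: 0.0
```

>>> {"name": "servo_tool", "arguments": {"increments": [[[-1.3,-5.5,2],0,255],[[-1.3,-5.5,3],0,255],[[0,0,0],0,255],[[0,0,0],0,255]]}}

```text
clock: 2.6
ee_pos: [0.6497, -0.0232, 0.1961]
orientation: [-0.256, 0.967, 0.0, -0.0]
ft_force: [0.1, 0.6, 0.3]
width: 0.0005
grip_force: 0.0
```

```bash
python3 -c "
from h import *
go(-13,94,.065)
c=get_calibration('wrist');im=read_camera('wrist');cv2.imwrite('pics/w1.png',im)
for p in [(21.4,100.7,64),(35,32,43),(-110,75,12),(110,75,12)]:
    w=np.r_[O+J@(np.array(p[:2])/1000),p[2]/1000]
    K=np.array([[c['fx'],0,c['cx']],[0,c['fy'],c['cy']],[0,0,1]])
    print(p,cv2.projectPoints(w[None],cv2.Rodrigues(c['R'])[0],c['t'],K,c['D'])[0].ravel().round(0))
"
```

```text
t 2.6 jig mm [-13.1  91.8] z 0.1961 toolx in jig 0.197 F jig [-0.3 -0.6] 0.3 w 0.0005
tool delta cm [ 0.05 -0.23 13.11] world [ 0.65  -0.025  0.065]
(21.4, 100.7, 64) [276. 155.]
(35, 32, 43) [361. 153.]
(-110, 75, 12) [276. 283.]
(110, 75, 12) [326.  54.]
```

View pics/w1.png

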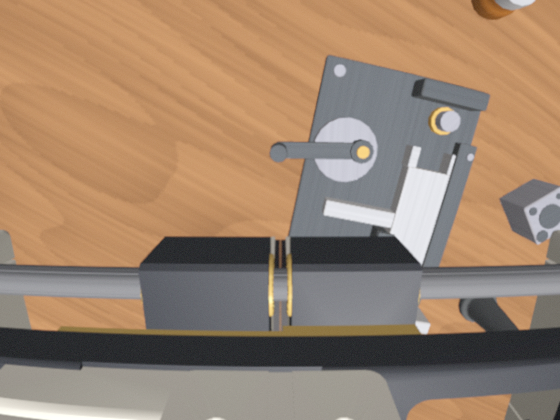

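The wrist view shows the pin top at (279,152) and the hub at (363,152), within 3 px of prediction. I'll go down beside the pin.

>>> {"name": "servo_tool", "arguments": {"increments": [[[0,-0.1,4],0,255],[[0,-0.1,4],0,255],[[0,0,3],0,255],[[0,0,1.9],0,255],[[0,0,0],0,255],[[0.5,0,0],0,255],[[0.5,0,0],0,255],[[0.5,0,0],0,255],[[0.35,0,0],0,255],[[0,0,0],0,255]]}}

```text
clock: 3.9
ee_pos: [0.6347, -0.0346, 0.0676]
orientation: [-0.257, 0.966, 0.0, 0.0]
ft_force: [0.3, 0.5, 0.1]
width: 0.0001
grip_force: 0.0
```

```bash
python3 -c "
from h import *
st()"
```

```text
t 3.9 jig mm [ 4.6 97.9] z 0.0676 toolx in jig 0.199 F jig [-0.4 -0.3] 0.1 w 0.0001
```

>>> {"name": "servo_tool", "arguments": {"increments": [[[1.06,-0.17,0],0.15,255],[[1.06,-0.17,0],0.15,255],[[1.06,-0.17,0],0.15,255],[[1.06,-0.17,0],0.15,255],[[0,0,0],0,255]]}}

```text
clock: 4.53
ee_pos: [0.5974, -0.0533, 0.0678]
orientation: [0.04, 0.999, -0.0, 0.001]
ft_force: [0.6, -0.8, 0.5]
width: 0.0003
grip_force: 0.5
```

```bash
cat >>h.py <<'E'
def lev():
    s,R=st(); p=J.T@(s['ee_pos'][:2]-O)*1000; v=p-np.array([35,32])
    tx=J.T@R[:2,0]; ty=J.T@R[:2,1]
    print("pivot in tool mm",(-v@tx).round(1),(-v@ty).round(1),"implied lever",round(np.arctan2(v[1],v[0])-.231,3))
E
python3 -c "
from h import *
lev()"
```

```text
t 4.53 jig mm [ 46.  103.9] z 0.0678 toolx in jig -0.4 F jig [-0.3  1. ] 0.5 w 0.0003
pivot in tool mm 17.8 70.5 implied lever 1.188
```

```bash
python3 -c "
from h import *
cv2.imwrite('pics/w2.png',read_camera('wrist'))"
```

```text
(no output)
```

View pics/w2.png

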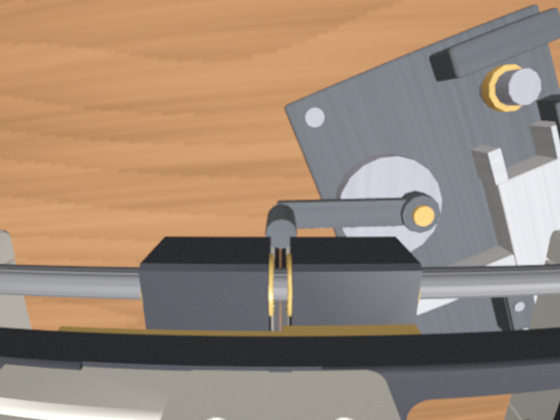

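The lever is following: the pin is at (282,222) against the fingertips and the hub is at (424,215). I'll continue.

>>> {"name": "servo_tool", "arguments": {"increments": [[[1.06,-0.17,0],0.15,255],[[1.06,-0.17,0],0.15,255],[[1.06,-0.17,0],0.15,255],[[1.06,-0.17,0],0.15,255],[[1.06,-0.17,0],0.15,255],[[1.06,-0.17,0],0.15,255],[[0.71,-0.13,0],0.1,255],[[0.71,-0.13,0],0.1,255],[[0,0,0],0,255]]}}

```text
clock: 5.7
ee_pos: [0.5267, -0.0242, 0.0673]
orientation: [0.555, 0.832, -0.001, -0.001]
ft_force: [-2.7, -4.4, -0.2]
width: 0.0004
grip_force: 1.6
```

```bash
python3 -c "
from h import *
lev()
cv2.imwrite('pics/w3.png',read_camera('wrist'))"
```

```text
t 5.7 jig mm [103.9  54.1] z 0.0673 toolx in jig -1.497 F jig [3.9 3.3] -0.2 w 0.0004
pivot in tool mm 16.9 70.3 implied lever 0.079
```

View pics/w3.png

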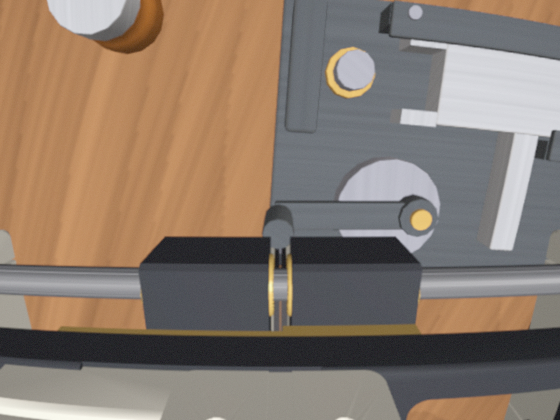

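The lever is about 0.08 rad short of straight. I'll give one last nudge and then withdraw.

>>> {"name": "servo_tool", "arguments": {"increments": [[[0.28,-0.06,0],0.04,255],[[0.28,-0.06,0],0.04,255],[[0,0,0],0,255]]}}

```text
clock: 6.12
ee_pos: [0.524, -0.0196, 0.0673]
orientation: [0.588, 0.809, -0.001, -0.001]
ft_force: [-2.7, -4.9, 0.6]
width: 0.0005
grip_force: 2.1
```

>>> {"name": "servo_tool", "arguments": {"increments": [[[-1.5,0,0],0,255],[[-2,0,0],0,255],[[0,0,-4],0,255],[[0,0,-5],0,255],[[0,0,-3],0,255],[[0,0,0],0,255],[[0,0,0],0,255]]}}

```text
clock: 7.0
ee_pos: [0.535, -0.0531, 0.1865]
orientation: [0.589, 0.808, -0.0, -0.001]
ft_force: [-0.3, 0.3, -0.5]
width: 0.0004
grip_force: 0.0
```

```bash
python3 - <<'E'
from h import *
st(); c=get_calibration('wrist'); im=read_camera('wrist'); sc=read_camera('scene')
cv2.imwrite('pics/w4.png',im)
E
```

```text
t 7.0 jig mm [105.1  84. ] z 0.1865 toolx in jig -1.581 F jig [ 0.2 -0.4] -0.5 w 0.0004
```

View pics/w4.png

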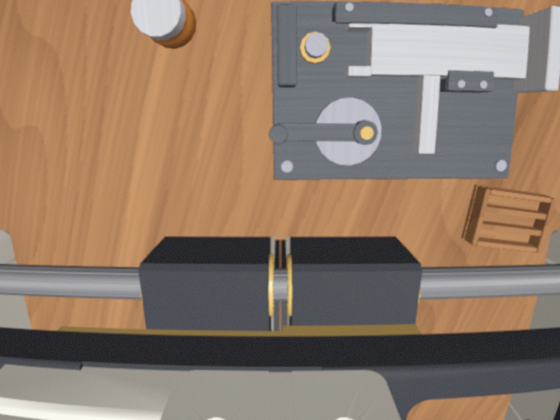

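The pin top is at (279,133), the hub at (367,133) and the screws at (287,166) and (502,166). I'll compute the angle and the move to the push plate, whose top is near (554,40).

```bash
python3 - <<'E'
from h import *
c=get_calibration('wrist')
f=lambda p,z:(J.T@(onz('wrist',p,z,c)[:2]-O)*1000).round(1)
a,b,s,t=f((279,133),.064),f((366.5,133),.043),f((287,166.5),.012),f((502,166),.012)
print(a,b,s,t); d=a-b;e=s-t
print("lever",np.arctan2(d[1],d[0])-np.arctan2(e[1],e[0]))
print("slide front-plate edge", f((528,40),.030), f((548,40),.056))
go(-150,-35,.187)
E
```

```text
[105.3  29.1] [36.6 30.5] [98.7 61.1] [-99.7  61. ]
lever -0.020879669045587322
slide front-plate edge [-100.1  -46.6] [-99.3 -42.3]
t 7.1 jig mm [105.3  83.6] z 0.186 toolx in jig -1.581 F jig [-0.4  0.6] -0.4 w 0.0001
tool delta cm [12.11 25.41 -0.14] world [0.74  0.14  0.187]
```

>>> {"name": "servo_tool", "arguments": {"increments": [[[2,4.2,0],0,255],[[2,4.2,0],0,255],[[2,4.2,0],0,255],[[2,4.2,0],0,255],[[2,4.2,0],0,255],[[2.1,4.4,0],0,255],[[0,0,0],0,255]]}}

```text
clock: 7.98
ee_pos: [0.7407, 0.1431, 0.1832]
orientation: [0.588, 0.809, -0.001, -0.002]
ft_force: [0.3, -1.0, 0.1]
width: 0.0005
grip_force: 0.0
```

>>> {"name": "servo_tool", "arguments": {"increments": [[[0,0,0],-0.176,255],[[0,0,0],-0.176,255],[[0,0,0],-0.176,255],[[0,0,0],-0.176,255],[[0,0,0],-0.176,255],[[0,0,0],-0.176,255],[[0,0,0],-0.176,255],[[0,0,0],-0.176,255],[[0,0,0],-0.173,255],[[0,0,0],0,255]]}}

```text
clock: 9.22
ee_pos: [0.7394, 0.1396, 0.1865]
orientation: [-0.159, 0.987, 0.0, -0.001]
ft_force: [-0.2, 0.7, 0.8]
width: 0.0003
grip_force: 0.0
```

```bash
python3 - <<'E'
from h import *
go(-150,-35,.052)
cv2.imwrite('pics/w5.png',read_camera('wrist'))
E
```

```text
t 9.22 jig mm [-149.6  -34.4] z 0.1865 toolx in jig -0.002 F jig [-0.  -0.7] 0.8 w 0.0003
tool delta cm [-0.06  0.06 13.45] world [0.74  0.14  0.052]
```

View pics/w5.png

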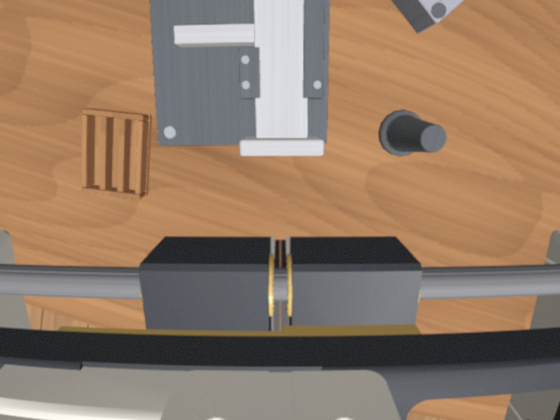

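The plate spans columns 240–323, centred on the fingers at column 281, with clear space behind it. I'll go down and push.

>>> {"name": "servo_tool", "arguments": {"increments": [[[0,0,4],0,255],[[0,0,4],0,255],[[0,0,3],0,255],[[0,0,2.1],0,255],[[0,0,0],0,255],[[0.8,0,0],0,255],[[0.8,0,0],0,255],[[0.6,0,0],0,255],[[0.4,0,0],0,255]]}}

```text
clock: 10.4
ee_pos: [0.7151, 0.1321, 0.0572]
orientation: [-0.16, 0.987, 0.0, 0.0]
ft_force: [0.1, -0.7, 0.2]
width: 0.0007
grip_force: 0.0
```

>>> {"name": "servo_tool", "arguments": {"increments": [[[0.5,0,0],0,255],[[0.5,0,0],0,255],[[0.5,0,0],0,255],[[0.4,0,0],0,255],[[0.4,0,0],0,255]]}}

```text
clock: 11.02
ee_pos: [0.6935, 0.1249, 0.0566]
orientation: [-0.16, 0.987, -0.0, 0.0]
ft_force: [3.9, 0.4, 2.3]
width: 0.0003
grip_force: 1.6
```

```bash
python3 -c "
from h import *
st()"
```

```text
t 11.03 jig mm [-101.4  -34.9] z 0.0566 toolx in jig 0.001 F jig [-3.8  0.8] 2.3 w 0.0003
```

>>> {"name": "servo_tool", "arguments": {"increments": [[[0.3,0,0],0,255],[[0.2,0,0],0,255],[[0.2,0,0],0,255]]}}

```text
clock: 11.4
ee_pos: [0.6869, 0.1227, 0.0564]
orientation: [-0.16, 0.987, 0.0, 0.0]
ft_force: [3.0, 0.4, 1.3]
width: 0.0005
grip_force: 1.6
```

>>> {"name": "servo_tool", "arguments": {"increments": [[[0.2,0,0],0,255],[[0.1,0,0],0,255]]}}

```text
clock: 11.65
ee_pos: [0.6851, 0.1221, 0.0566]
orientation: [-0.16, 0.987, 0.0, 0.001]
ft_force: [8.7, 2.6, -1.5]
width: 0.0002
grip_force: 4.5
```

>>> {"name": "servo_tool", "arguments": {"increments": [[[0.1,0,0],0,255],[[0.1,0,0],0,255]]}}

```text
clock: 11.9
ee_pos: [0.685, 0.122, 0.0567]
orientation: [-0.16, 0.987, 0.0, 0.004]
ft_force: [15.7, 4.6, -4.8]
width: 0.0004
grip_force: 8.0
```

```bash
python3 -c "
from h import *
st()"
```

```text
t 11.9 jig mm [-92.4 -34.9] z 0.0567 toolx in jig 0.0 F jig [-16.3   0.6] -4.8 w 0.0004
```

The slide is against a hard stop at the expected home position. I'll withdraw and check.

>>> {"name": "servo_tool", "arguments": {"increments": [[[-1,0,0],0,255],[[-2,0,0],0,255],[[-2,0,0],0,255],[[0,0,-5],0,255],[[0,0,-5],0,255],[[0,0,-3],0,255],[[0,0,0],0,255],[[0,0,0],0,255]]}}

```text
clock: 12.9
ee_pos: [0.7285, 0.1368, 0.1842]
orientation: [-0.16, 0.987, 0.0, -0.002]
ft_force: [0.3, -0.0, -0.1]
width: 0.0006
grip_force: 0.0
```

```bash
python3 - <<'E'
from h import *
st()
a=cv2.resize(read_camera('side')[150:280,170:420],None,fx=3.2,fy=3.2,interpolation=cv2.INTER_CUBIC)
cv2.imwrite('pics/f.png',a[:, :800])
E
```

```text
t 12.9 jig mm [-138.4  -35.2] z 0.1842 toolx in jig 0.001 F jig [-0.3  0.1] -0.1 w 0.0006
```

View pics/f.png

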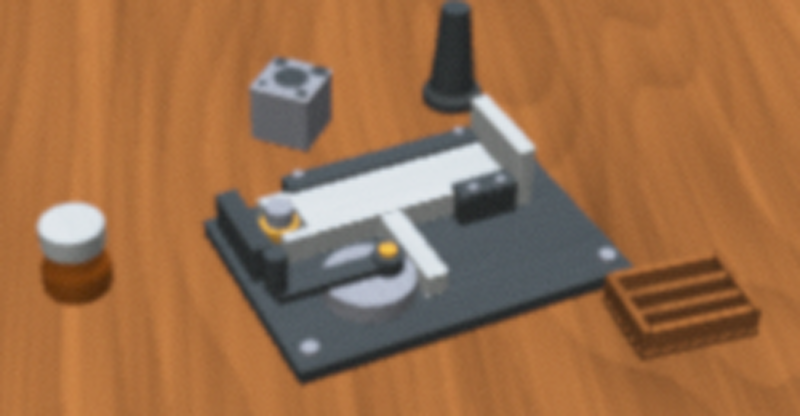

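The side view shows the slide home: the fork is around the ring at (280,215) and the plate is against the rails at (503,150). The lever points forward, and the stake, block, jar and tray have not moved.

```bash
python3 -c "
from cell import *
print(hand_in())"
```

```text
the job is handed in; nothing more can be done
None
```

The job is handed in: I turned the cam lever straight forward (measured within about 0.02 rad), then pushed the slide to its stop and withdrew the hand at about 13 s, with nothing gripped and the bystanders not moved.

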